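Close up the sauce pump and hold the port cap down on its seal

ROBOT

A 6-joint arm with a two-finger parallel gripper is mounted at the origin on the work surface. World frame = base frame: x ahead of the robot, y to its left, z up, the work surface at z = 0. Lengths are in m, angles in degrees, forces in N, time in s.
With the tool pointing down it reaches from about 0.325 to 0.775 m from the base axis. Payload 5.5 kg.
Tool frame: the origin (TCP) lies between the finger pads; the fingertips stand 14 mm ahead of it and the grasp point (between the pads) lies 5 mm behind it (arm.tip_extent is the distance from the TCP to the fingertips, in m); x points along the fingers, y is the direction in which the jaws open and shut, and the axes are right-handed (so a half turn about x gives the same grasp; the last joint's range is limited). The gripper opens to 85 mm and grips with 20 to 120 N. Pads are 22 mm wide; open, the fingers measure 114 mm over their backs; the gripper's body (76 mm by 85 mm) begins 54 mm behind the grasp point. The pads swing forward as they close: fully open they stand 13 mm farther back than shut.
Start: joints at [-74.868, 5.22, 70.514, -0, 104.267, -3.249], TCP at [0.189, -0.569, 0.245] pointing down, gripper open.
Joint ranges: [-164.24, 164.24], [-49.07, 125.15], [9.68, 141.18], [-86.29, 266.29], [3.28, 154.24], [-151.56, 151.56]. Speed limits (degrees/s): [147.25, 147.25, 172.46, 180, 180, 180].

INTERFACE

Orientations are given as a 3x3 rotation matrix whose columns are the frame's x, y, z axes.
In Python, from station import status, optics, finish_job, spotter, arm gives the robot as it stands. The module is installed in compiled form; this text tells all that it offers.
- The arm moves only by the tool step_arm, never from a script. Its argument "steps" is a list of rows, each an object of numbers: "grip": the finger opening in cm, from 0 to 8.54; "tx", "ty", "tz": the shift along the tool's x, y, z in cm; "ax", "ay", "az": the turn, a rotation vector about the tool's x, y, z in degrees. A call has 1 to 12 rows; each row shifts and turns the commanded pose from where the row before left it, along the tool's axes as they then stand; what a row does not reach is not made up. A row lasts 1/12 s, in which the tool goes at most 41.7 mm and 7.16 degrees, less where a joint would pass 70% of its speed; a pose out of reach is approached as far as the arm can. A call with a gripper value outside its range is refused whole. The fingers move at their own pace and stop on an object; "force" is the grip in N (left out, the last holds). Time passes only in rows, so rows that do not move let the fingers close. It gives the time, the measured TCP pose, the force and the opening at its end, in the units of the state.
- status.state(): the state, without advancing time (a new reading comes with each control period).
- optics.capture(name): name is "scene" or "top" or "wrist"; returns the picture (384x512x3 uint8, red, green, blue); there is no depth.
- optics.calibration(name): a dict with "fx", "fy", "cx", "cy" (pixels), "rvec" (rotation vector, rad) and "tvec" (3), from world to camera coordinates, as OpenCV has them; the wrist camera has in their place "mount" (4x4, takes a point from camera to tool coordinates, whose origin is the TCP and whose axes are the tool frame's). Camera axes: x right, y down, z forward; pixel columns grow to the right and rows downward; lengths in m; the calibration is good to about 2 mm. A picture is of the moment at which its call begins: read the wrist's pose just before it. calibration takes no time and is no camera call.
- finish_job(): hands the job in, once; it reports no verdict.
Trained networks look in the newest picture that a camera, given by its name, has taken for a name from the list of things; names that differ only in an ending like _2 or _b are one class to them, and where a whole thing is asked for, a point or a joint stands for the part that bears it (a point fixed in the world has none). Each returns a list of dicts, best first, with "score" (0 to 1); they miss things now and then, are a little off and sometimes report something else, mostly with a low value. They report only what shows in the picture. A call takes as long as a camera call. They do not tell look-alikes from the thing itself.
- spotter.recognise(camera, name): "bbox" ([centre column, centre row, width, height] in pixels, round what is visible of it).
- spotter.cut_out(camera, name): "region" (384x512 bool, what is visible of it) and "bbox" ([centre column, centre row, width, height] in pixels, round what is visible of it).
- spotter.mark_of(camera, name): "location" ([column, row] in pixels: a listed point, or the origin of a listed thing).
The state is a dict: "clock": time; "joint_positions": joint angles; "qd": joint speeds; "tau": joint torques, N m; "position": TCP position; "ee_rot": TCP orientation; "ft_force": force on the tool from outside, world axes, zero at the start; "torque": the same for the moment, N m; "finger_gap": finger opening in m.
Only numpy, scipy, OpenCV 4.12 (cv2) and the standard library are available. Lean on these libraries where they do the work, as an engineer would, in place of code of your own. Each camera call takes 0.05 s, during which the arm holds its last target.

TASK

Close up the sauce pump on the counter: first turn its shut-off knob clockwise until it clicks past its detent and stays closed, then take the narrower of the two loose black caps and press it straight down onto the pump's upright stud until it clicks. Keep pressing it down firmly onto the rubber seal after the click, and finish while still holding it pressed there, without letting go. Leave everything else on the counter where it stands.

Things in the scene. Friction and masses are not known exactly. Their poses are not given: they have to be found in the camera images.
- unit: the sauce pump, a steel box 160 x 300 x 90 mm fixed on the counter; origin: centre of its underside, z up. On its top, along its y axis: the shut-off knob at y = -85 mm, the port with its stud at y = +85 mm. Between them, towards +x, a cover 22 mm tall (x 20 to 70 mm, y -35 to 35 mm).
- valve (a joint): turn of the shut-off knob, rad, clockwise from above, 0 to 1.35 (hard stops). Below 0.25 (open) and above 1.0 (closed) it turns freely and stays put; between lies a sprung detent: the moment rises to about 0.12 N m near 0.4, and past 0.66 (the click) the knob snaps on to about 1.0 by itself. It starts open, between 0 and 0.25.
- valve_grip (a point): the shut-off knob: a black bar grip 42 mm long, 14 mm thick, 32 mm tall on a black disc of 44 mm diameter. The point is on the knob's axis, 7 mm below the bar's top, 23 mm above the disc's face and 127 mm above the counter. It turns with the knob: x runs along the bar, y across its 14 mm thickness, z up.
- port_seat (a point): the port: an upright steel stud 24 mm thick with a tapered tip, four sprung round lugs (32 mm across them), in a flat round rubber seal of 46 mm diameter. The point is on the stud's axis at the free seal's upper face, 108 mm above the counter; z up along the stud, which ends 25 mm above (tip 14 mm wide, 24 mm wide from 7 mm lower). x, y as the pump's.
- seal (a joint): how far the rubber seal is squeezed down, m: 0 free, 0.004 fully (hard stop); it springs back with 3 N per mm. Only a cap that has clicked over the lugs reaches it.
- cap: the narrower black cap, same cap as cap_grip; origin at the centre of its lower rim, z up. Its mouth is 27 mm wide. Going onto the stud, the rim meets the lugs about 16 mm above the free seal; a push of roughly 7 to 10 N drives it over them, then the force drops and the lugs pull it on (the click) down to the seal.
- cap_grip (a point): the narrower black cap, loose on the counter, upright, mouth down: a round skirt 48 mm in diameter, 35 mm tall, with a round grip 24 mm in diameter, 28 mm tall on top; 63 mm tall in all, 35 to 70 g. The point is the centre of the grip, 49 mm above the lower rim, z along the axis. Seated, it is 49 mm above port_seat, less as the seal is squeezed.
- widecap_grip (a point): the wider black cap, loose on the counter, not the one for this port: the same shape but a skirt of 70 mm diameter; the point is at the centre of its grip (24 mm diameter), 49 mm above its lower rim. Leave it alone.
- cup_mid (a point): small open steel sauce cup, 68 mm wide and 38 mm tall, loose; the point is at its centre. Leave it alone.
- shaker_mid (a point): salt shaker, 45 mm wide and 84 mm tall, loose; the point is at its centre. Leave it alone.
- bottle_a_mid (a point): sauce bottle, 64 mm wide and 190 mm tall, loose; the point is at its centre. Leave it alone.
- bottle_b_mid (a point): second sauce bottle of the same size, loose; the point is at its centre. Leave it alone.
- bowl_mid (a point): steel bowl of fried snacks, 170 mm wide and 50 mm tall, loose; the point is at its centre. Leave it alone.
- turner_grip (a point): turner (spatula) with a black handle lying on the counter; the point is on its handle. Leave it alone.
Things that resemble listed ones, but are neither listed nor needed, are in the scene too. Leave any purple or red look-alike of the cap alone.

How it is judged:
By the outcome, as a careful person would: the job done as asked, in the order asked, and still so for the second after the job is handed in, while the arm keeps its last pose, push and grip.
It also fails if it takes over 56 s, if anything falls off the work surface, if the arm or the gripper's body presses on something with over 40 N, if the wrist force passes 120 N, or if a joint passes its speed limit or range.

## Working session

There is one attempt and no reset: what is moved stays moved. The work goes in short steps, Python scripts to look and compute and a tool call to move; the robot and the scene stay as the last step left them, time stands still between calls to the robot, and variables do not carry over. Pictures are saved under pics/ and viewed, and the job is handed in when it is done.

Besides the shell and the picture viewer there is one more tool, called after "Call:" in YAML: its name, and indented under it one key for each argument. step_arm: Moves the arm, as the interface text tells. Its arguments: {"type":"object","properties":{"steps":{"type":"array"},"force":{"type":"number"}},"required":["steps"]}

```bash
mkdir -p pics; cat > h.py <<'E'
import numpy as np, cv2
from station import status, optics, finish_job, spotter, arm
def cap(n,fn):
    im=optics.capture(n); cv2.imwrite('pics/'+fn,im[:,:,::-1]); return im
def cam(n,st=None):
    c=optics.calibration(n)
    K=np.array([[c['fx'],0,c['cx']],[0,c['fy'],c['cy']],[0,0,1]])
    if 'mount' in c:
        T=np.eye(4);T[:3,:3]=st['ee_rot'];T[:3,3]=st['position']
        M=np.linalg.inv(T@np.array(c['mount']));R,t=M[:3,:3],M[:3,3]
    else:
        R=cv2.Rodrigues(np.array(c['rvec'],float))[0];t=np.array(c['tvec'],float)
    return K,R,t
def ray(C,p):
    K,R,t=C; o=-R.T@t; d=R.T@np.linalg.inv(K)@np.array([p[0],p[1],1.]); return o,d/np.linalg.norm(d)
def atz(C,p,z):
    o,d=ray(C,p); return o+d*(z-o[2])/d[2]
def proj(C,X):
    K,R,t=C; x=K@(R@np.array(X,float)+t); return x[:2]/x[2]
def tri(rs):
    A=0;b=0
    for o,d in rs:
        P=np.eye(3)-np.outer(d,d);A=A+P;b=b+P@o
    return np.linalg.solve(A,b)
E
python3 - <<'E'
from h import *
np.set_printoptions(precision=4,suppress=True)
s=status.state();print(s)
cap('scene','s0.png');cap('top','t0.png')
for n in ['scene','top']:
    C=cam(n);print(n,C[0],-C[1].T@C[2])
    for k in ['valve_grip','port_seat','cap_grip','widecap_grip','unit']:
        print(n,k,[(np.round(r['location'],1).tolist(),round(r['score'],2)) for r in spotter.mark_of(n,k)][:5])
E
```

```text
{'clock': 0.0, 'joint_positions': array([-74.8687,   5.2618,  70.5817,   0.0009, 104.2696,  -3.2489]), 'qd': array([-0.0382,  0.0401,  0.0241, -0.0801, -0.0295,  0.0077]), 'tau': array([ -0.0002, -45.8724, -41.8027,  -0.0002,   0.0117,   0.    ]), 'position': array([ 0.1891, -0.5691,  0.2442]), 'ee_rot': array([[-0.0005,  0.3153, -0.949 ],
       [ 0.0019, -0.949 , -0.3153],
       [-1.    , -0.002 , -0.0001]]), 'ft_force': array([-0.3522, -0.8451,  0.0705]), 'torque': array([0.0327, 0.0081, 0.0075]), 'finger_gap': 0.08536249035797194}
scene [[357.6166   0.     260.0485]
 [  0.     357.6166 190.9872]
 [  0.       0.       1.    ]] [0.8672 0.5235 0.9395]
scene valve_grip [([215.7, 176.9], 0.77), ([277.9, 272.9], 0.72), ([162.0, 121.8], 0.42)]
scene port_seat [([248.1, 221.0], 0.58)]
scene cap_grip [([325.5, 254.1], 0.75), ([340.6, 229.2], 0.61), ([306.3, 226.7], 0.55)]
scene widecap_grip [([280.7, 273.0], 0.88)]
scene unit [([233.4, 220.7], 0.87), ([161.0, 123.2], 0.5)]
top [[424.253    0.     260.6462]
 [  0.     424.253  184.0747]
 [  0.       0.       1.    ]] [0.4154 0.0293 1.3671]
top valve_grip [([304.2, 155.0], 0.66)]
top port_seat [([243.3, 160.3], 0.92)]
top cap_grip [([189.0, 209.0], 0.7), ([189.2, 231.0], 0.45)]
top widecap_grip [([192.2, 163.1], 0.62)]
top unit [([266.4, 162.1], 0.86)]
```

View pics/s0.png

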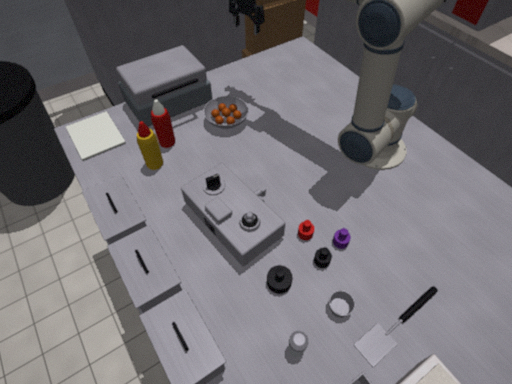

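View pics/t0.png

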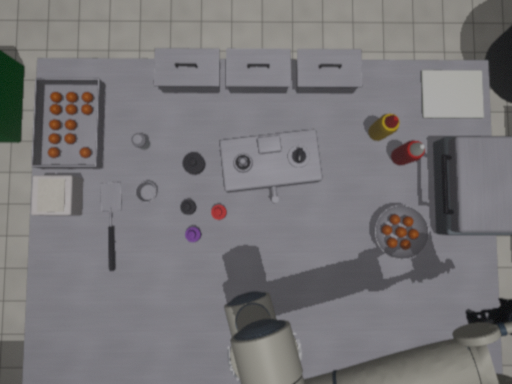

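```bash
python3 - <<'E'
import cv2
a=cv2.imread('pics/s0.png')[195:305,180:380];cv2.imwrite('pics/s0c.png',cv2.resize(a,None,fx=4,fy=4,interpolation=2))
a=cv2.imread('pics/t0.png')[110:260,150:350];cv2.imwrite('pics/t0c.png',cv2.resize(a,None,fx=4,fy=4,interpolation=2))
E
```

```text
(no output)
```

View pics/s0c.png

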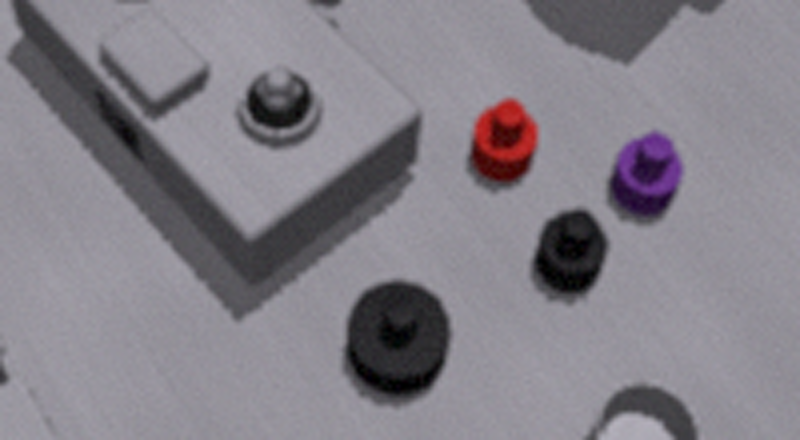

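View pics/t0c.png

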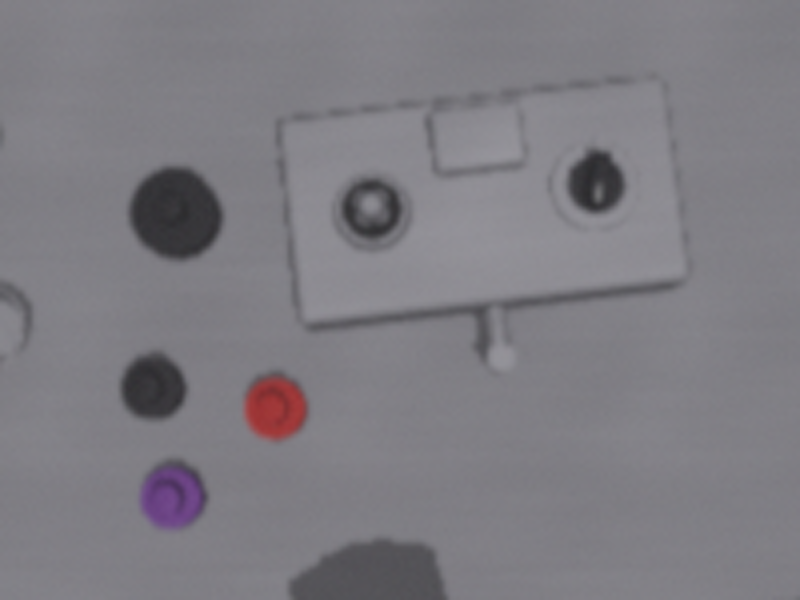

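The candidates are the black cap at top (188,207) / scene (323,257), the black cap at top (194,163) / scene (280,279), the red one at top (219,212) and the purple one at top (193,234). The narrow cap is the first: it is black, and its skirt is clearly smaller than that of the cap at (194,163). In the enlarged crops the stud is at top (243,162) and the knob at top (299,156).

```bash
python3 - <<'E'
from h import *
np.set_printoptions(precision=4,suppress=True)
T=cam('top');S=cam('scene')
im=optics.capture('top')
for k in ['cap_grip','widecap_grip','unit','valve_grip']:
  for r in spotter.cut_out('top',k)[:3]:
    ys,xs=np.nonzero(r['region']);print(k,r['score'],r['bbox'],cv2.minAreaRect(np.c_[xs,ys].astype(np.float32)),xs.mean(),ys.mean())
for nm,t,s,z in [('port',(243.3,160.3),(248.1,221),.108),('cap',(187.5,206.5),(325.5,254.1),.049),('valve',(299,156),(215.7,176.9),.127),('capM',(189,209),(325.5,254.1),.049)]:
    print(nm,atz(T,t,z),atz(S,s,z),tri([ray(T,t),ray(S,s)]))
# unit corners top face z=.09
for p in [(220,139.5),(315,130),(322,180),(227,191.5)]: print(atz(T,p,.09))
# skirt outline of narrow cap: blob centre at z ~.035
print('skirt',atz(T,(188.5,206.5),.035))
E
```

```text
cap_grip 0.62 [188.0, 207.5, 13.0, 10.4] ((187.5, 207.0), (14.0, 15.0), 90.0) 187.56060606060606 207.08585858585857
cap_grip 0.5 [191.2, 233.4, 17.6, 19.1] ((192.6000213623047, 234.70001220703125), (14.310833930969238, 15.652474403381348), 63.43495178222656) 192.5612244897959 234.67857142857142
cap_grip 0.49 [220.8, 213.9, 16.1, 12.2] ((219.0, 212.5), (13.0, 14.0), 90.0) 218.76646706586826 212.61077844311376
widecap_grip 0.89 [192.4, 162.7, 25.0, 24.2] ((193.0, 163.0), (22.0, 22.0), 90.0) 193.33253588516746 163.26076555023923
unit 0.82 [269.8, 165.6, 107.6, 76.0] ((271.4851379394531, 168.35147094726562), (69.85160827636719, 99.60322570800781), 84.2894058227539) 270.1907045370712 161.4918849133161
valve_grip 0.49 [301.9, 156.3, 11.5, 16.5] ((298.576904296875, 156.1153564453125), (13.590154647827148, 13.590154647827148), 56.3099365234375) 298.6121212121212 155.83636363636364
port [0.5933 0.0631 0.108 ] [0.5949 0.0693 0.108 ] [0.5933 0.0642 0.1003]
cap [0.4568 0.2367 0.049 ] [0.4557 0.2462 0.049 ] [0.4545 0.2409 0.0404]
valve [ 0.604  -0.1018  0.127 ] [ 0.5978 -0.1018  0.127 ] [ 0.6012 -0.0998  0.1319]
capM [0.4491 0.232  0.049 ] [0.4557 0.2462 0.049 ] [0.4477 0.2374 0.0272]
[0.6595 0.1348 0.09  ]
[ 0.6901 -0.1553  0.09  ]
[ 0.5364 -0.175   0.09  ]
[0.5009 0.1122 0.09  ]
skirt [0.4573 0.2358 0.035 ]
```

Call:
step_arm:
  steps:
    - {"ty":-2.0,"tz":-3.3,"tx":-0.3}
    - {"ty":-2.0,"tz":-3.3,"tx":-0.3}
    - {"ty":-2.0,"tz":-3.3,"tx":-0.3}
    - {"ty":-2.0,"tz":-3.3,"tx":-0.3}
    - {"ty":-2.0,"tz":-3.3,"tx":-0.3}
    - {"ty":-2.0,"tz":-3.3,"tx":-0.3}
    - {"ty":-2.0,"tz":-3.3,"tx":-0.3}
    - {"ty":-2.0,"tz":-3.3,"tx":-0.3}
    - {"ty":-2.0,"tz":-3.3,"tx":-0.3}
    - {"ty":-2.0,"tz":-3.3,"tx":-0.3}
    - {"ty":-2.0,"tz":-3.3,"tx":-0.3}
    - {"ty":-2.0,"tz":-3.3,"tx":-0.3}

```text
invalid input
```

Call:
step_arm:
  steps:
    - {"ty":-2.0,"tz":-3.3}
    - {"ty":-2.0,"tz":-3.3}
    - {"ty":-2.0,"tz":-3.3}
    - {"ax":-7}
    - {"ax":-7}
    - {"ax":-7}
    - {"ax":-7}
    - {"ax":-7}
    - {"ax":-7}
    - {"ax":-7}
    - {"ax":-7}
    - {"ax":-7}

```text
invalid input
```

Call:
step_arm:
  steps:
    - {"ax":-7}
    - {"ax":-7}
    - {"ax":-7}
    - {"ax":-7}
    - {"ax":-7}
    - {"ax":-7}
    - {"ax":-7}
    - {"ax":-7}
    - {"ax":-7}
    - {"ax":-7}
    - {"ax":-7}
    - {"ax":-7}

```text
invalid input
```

```bash
python3 - <<'E'
from h import *
np.set_printoptions(precision=4,suppress=True)
s=status.state();print(s['clock'],s['position'],s['ee_rot'],s['joint_positions'],s['ft_force'])
im=cap('wrist','w1.png');C=cam('wrist',s)
cv2.imwrite('pics/w1b.png',cv2.resize(im[:,:,::-1],None,fx=1.5,fy=1.5))
print(proj(C,[.602,-.102,.127]),-C[1].T@C[2])
for k in ['valve_grip','port_seat','unit']:
    print(k,[(np.round(r['location'],1).tolist(),round(r['score'],2)) for r in spotter.mark_of('wrist',k)][:5])
E
```

```text
0.85 [ 0.1892 -0.5694  0.2453] [[-0.      0.3153 -0.949 ]
 [ 0.     -0.949  -0.3153]
 [-1.     -0.      0.    ]] [-74.8691   5.2195  70.5143  -0.0008 104.268   -3.249 ] [-0.6052 -0.0736 -0.3569]
[ -774.4051 -1490.1332] [ 0.266  -0.5427  0.3725]
valve_grip []
port_seat []
unit []
```

View pics/w1b.png

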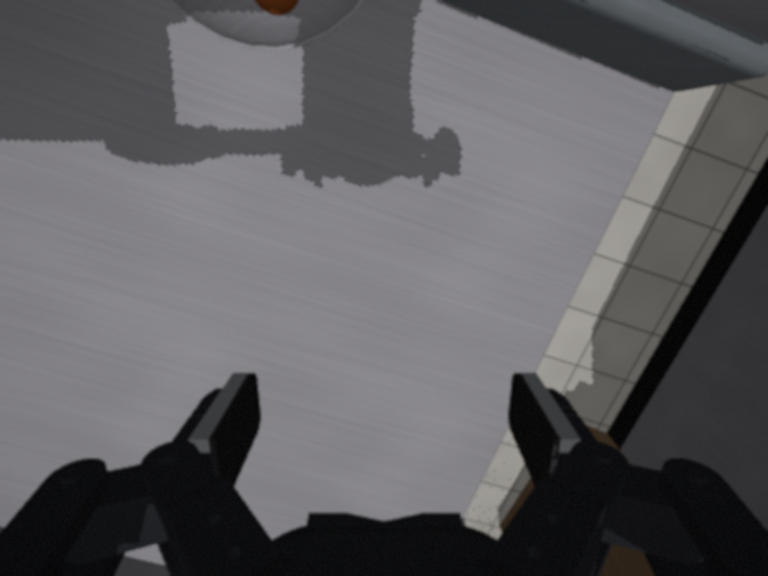

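The moves were refused. I'll test whether every row needs all its keys.

Call:
step_arm:
  steps:
    - {"grip":8.5,"tx":-0.3,"ty":-2.0,"tz":-3.3,"ax":0,"ay":0,"az":0}

```text
clock: 1.13
position: [0.2109, -0.5426, 0.246]
ee_rot: [[-0.003, 0.31, -0.951], [0.001, -0.951, -0.31], [-1.0, -0.002, 0.003]]
ft_force: [1.3, -0.2, 0.0]
finger_gap: 0.0851
```

Call:
step_arm:
  steps:
    - {"grip":8.5,"tx":-0.3,"ty":-2.0,"tz":-3.3,"ax":0,"ay":0,"az":0}
    - {"grip":8.5,"tx":-0.3,"ty":-2.0,"tz":-3.3,"ax":0,"ay":0,"az":0}
    - {"grip":8.5,"tx":-0.3,"ty":-2.0,"tz":-3.3,"ax":0,"ay":0,"az":0}
    - {"grip":8.5,"tx":-0.3,"ty":-2.0,"tz":-3.3,"ax":0,"ay":0,"az":0}
    - {"grip":8.5,"tx":-0.3,"ty":-2.0,"tz":-3.3,"ax":0,"ay":0,"az":0}
    - {"grip":8.5,"tx":-0.3,"ty":-2.0,"tz":-3.3,"ax":0,"ay":0,"az":0}
    - {"grip":8.5,"tx":-0.3,"ty":-2.0,"tz":-3.3,"ax":0,"ay":0,"az":0}
    - {"grip":8.5,"tx":-0.3,"ty":-2.0,"tz":-3.3,"ax":0,"ay":0,"az":0}
    - {"grip":8.5,"tx":-0.3,"ty":-2.0,"tz":-3.3,"ax":0,"ay":0,"az":0}
    - {"grip":8.5,"tx":-0.3,"ty":-2.0,"tz":-3.3,"ax":0,"ay":0,"az":0}
    - {"grip":8.5,"tx":-0.3,"ty":-2.0,"tz":-3.3,"ax":0,"ay":0,"az":0}
    - {"grip":8.5,"tx":-0.3,"ty":-2.0,"tz":-3.3,"ax":0,"ay":0,"az":0}

```text
clock: 2.13
position: [0.5153, -0.1857, 0.2847]
ee_rot: [[0.001, 0.315, -0.949], [-0.0, -0.949, -0.315], [-1.0, 0.0, -0.0]]
ft_force: [0.4, 0.8, 0.1]
finger_gap: 0.0854
```

Call:
step_arm:
  steps:
    - {"grip":8.5,"tx":-0.3,"ty":-2.0,"tz":-3.3,"ax":0,"ay":0,"az":0}
    - {"grip":8.5,"tx":-0.3,"ty":-2.0,"tz":-3.3,"ax":0,"ay":0,"az":0}
    - {"grip":8.5,"tx":0,"ty":0,"tz":0,"ax":-7,"ay":0,"az":0}
    - {"grip":8.5,"tx":0,"ty":0,"tz":0,"ax":-7,"ay":0,"az":0}
    - {"grip":8.5,"tx":0,"ty":0,"tz":0,"ax":-7,"ay":0,"az":0}
    - {"grip":8.5,"tx":0,"ty":0,"tz":0,"ax":-7,"ay":0,"az":0}
    - {"grip":8.5,"tx":0,"ty":0,"tz":0,"ax":-7,"ay":0,"az":0}
    - {"grip":8.5,"tx":0,"ty":0,"tz":0,"ax":-7,"ay":0,"az":0}
    - {"grip":8.5,"tx":0,"ty":0,"tz":0,"ax":-7,"ay":0,"az":0}
    - {"grip":8.5,"tx":0,"ty":0,"tz":0,"ax":-7,"ay":0,"az":0}
    - {"grip":8.5,"tx":0,"ty":0,"tz":0,"ax":-7,"ay":0,"az":0}
    - {"grip":8.5,"tx":0,"ty":0,"tz":0,"ax":-7,"ay":0,"az":0}

```text
clock: 3.13
position: [0.5644, -0.1286, 0.2903]
ee_rot: [[0.0, 1.0, -0.022], [-0.0, -0.022, -1.0], [-1.0, 0.0, 0.0]]
ft_force: [0.4, -0.5, 0.2]
finger_gap: 0.0849
```

Call:
step_arm:
  steps:
    - {"grip":8.5,"tx":0,"ty":0,"tz":0,"ax":-7,"ay":0,"az":0}
    - {"grip":8.5,"tx":0,"ty":0,"tz":0,"ax":-7,"ay":0,"az":0}
    - {"grip":8.5,"tx":0,"ty":0,"tz":0,"ax":-7,"ay":0,"az":0}
    - {"grip":8.5,"tx":0,"ty":0,"tz":0,"ax":-7,"ay":0,"az":0}
    - {"grip":8.5,"tx":0,"ty":0,"tz":0,"ax":-7,"ay":0,"az":0}
    - {"grip":8.5,"tx":0,"ty":0,"tz":0,"ax":-7,"ay":0,"az":0}
    - {"grip":8.5,"tx":0,"ty":0,"tz":0,"ax":-7,"ay":0,"az":0}
    - {"grip":8.5,"tx":0,"ty":0,"tz":0,"ax":-7,"ay":0,"az":0}
    - {"grip":8.5,"tx":0,"ty":0,"tz":0,"ax":-7,"ay":0,"az":0}
    - {"grip":8.5,"tx":0,"ty":0,"tz":0,"ax":-7,"ay":0,"az":0}
    - {"grip":8.5,"tx":0,"ty":0,"tz":0,"ax":-7,"ay":0,"az":0}
    - {"grip":8.5,"tx":0,"ty":0,"tz":0,"ax":0,"ay":0,"az":0}

```text
clock: 4.13
position: [0.5643, -0.1286, 0.2903]
ee_rot: [[0.0, 0.248, 0.969], [-0.0, 0.969, -0.248], [-1.0, -0.0, 0.0]]
ft_force: [-0.2, -0.9, -0.1]
finger_gap: 0.0851
```

```bash
python3 - <<'E'
from h import *
np.set_printoptions(precision=4,suppress=True)
s=status.state();print(s['clock'],s['position'],s['ee_rot'],s['joint_positions'],s['ft_force'])
im=cap('wrist','w2.png');C=cam('wrist',s)
cv2.imwrite('pics/w2b.png',cv2.resize(im[:,:,::-1],None,fx=1.5,fy=1.5))
print(proj(C,[.602,-.102,.127]),-C[1].T@C[2])
for k in ['valve_grip','port_seat']:
    print(k,[(np.round(r['location'],1).tolist(),round(r['score'],2)) for r in spotter.mark_of('wrist',k)][:5])
E
```

```text
4.1333 [ 0.5643 -0.1286  0.2903] [[ 0.      0.2482  0.9687]
 [-0.      0.9687 -0.2482]
 [-1.     -0.      0.    ]] [-16.2074   2.7346  68.5292  -0.0015 108.7338 -91.8378] [-0.1877 -0.9329 -0.0976]
[288.0638 205.8131] [ 0.4854 -0.1073  0.4175]
valve_grip [([287.4, 209.1], 0.83)]
port_seat [([438.5, 150.4], 0.69)]
```

View pics/w2b.png

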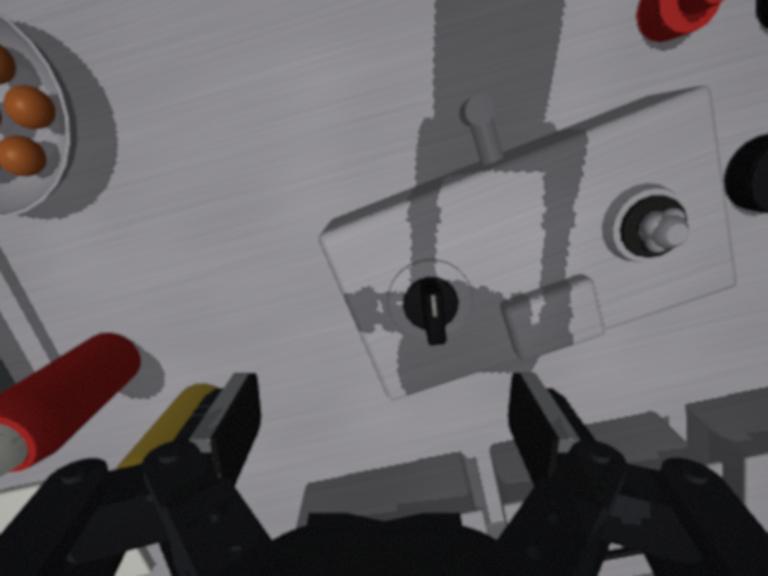

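```bash
python3 - <<'E'
import cv2
a=cv2.imread('pics/w2.png')
cv2.imwrite('pics/w2c.png',cv2.resize(a[170:240,250:330],None,fx=8,fy=8,interpolation=2))
cv2.imwrite('pics/w2d.png',cv2.resize(a[110:190,390:480],None,fx=7,fy=7,interpolation=2))
E
```

```text
(no output)
```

View pics/w2c.png

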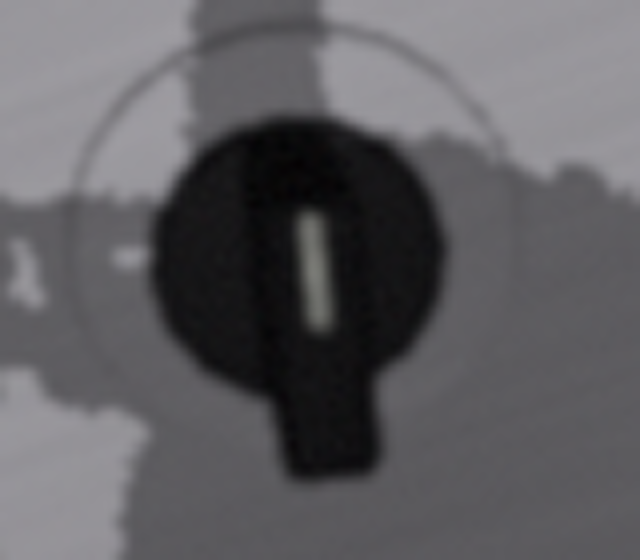

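View pics/w2d.png

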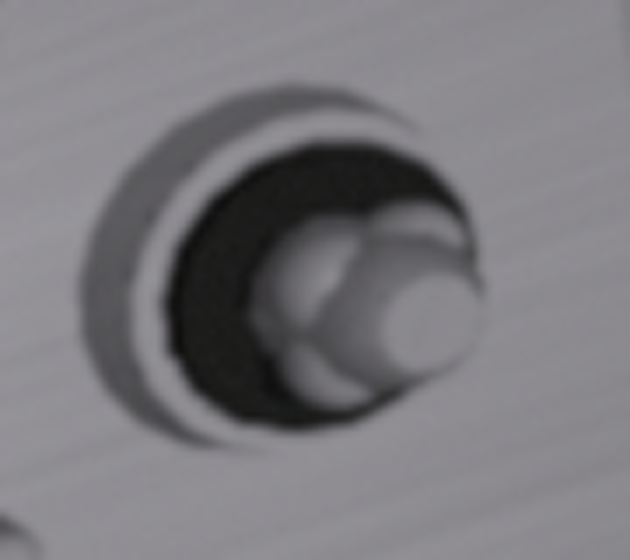

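```bash
python3 - <<'E'
from h import *
np.set_printoptions(precision=4,suppress=True)
s=status.state();C=cam('wrist',s);T=cam('top')
f=lambda x,y:((x+.5)/8-.5+250,(y+.5)/8-.5+170)
print('disc',atz(C,f(298,258),.104))
a,b=atz(C,f(308,212),.134),atz(C,f(322,332),.134)
print('mark',a,b,np.degrees(np.arctan2(*(b-a)[1::-1])))
print('bar end',atz(C,f(334,470),.134), 'edges', [atz(C,f(*p),.134) for p in [(255,190),(284,470),(368,300),(380,465)]])
print('grip net',atz(C,(287.4,209.1),.127))
g=lambda x,y:((x+.5)/7-.5+390,(y+.5)/7-.5+110)
print('stud tip',atz(C,g(432,322),.133),'seal',atz(C,g(322,287),.108),'net',atz(C,(438.5,150.4),.108))
h=lambda x,y:((x+.5)/1.5-.5,(y+.5)/1.5-.5)
for p in [(320,238),(708,87),(735,284),(392,397)]: print(atz(C,h(*p),.09))
E
```

```text
disc [ 0.6063 -0.1022  0.104 ]
mark [ 0.5889 -0.1     0.134 ] [ 0.6056 -0.1019  0.134 ] -6.647722290673314
bar end [ 0.6255 -0.1048  0.134 ] edges [array([ 0.5842, -0.1059,  0.134 ]), array([ 0.6238, -0.1113,  0.134 ]), array([ 0.6028, -0.0951,  0.134 ]), array([ 0.6264, -0.0987,  0.134 ])]
grip net [ 0.6057 -0.1038  0.127 ]
stud tip [0.5894 0.0658 0.133 ] seal [0.5887 0.0649 0.108 ] net [0.5893 0.068  0.108 ]
[ 0.5385 -0.1716  0.09  ]
[0.5067 0.1175 0.09  ]
[0.6579 0.1338 0.09  ]
[ 0.6875 -0.1536  0.09  ]
```

Call:
step_arm:
  steps:
    - {"grip":4,"tx":0,"ty":0,"tz":0,"ax":-7.1,"ay":0,"az":0}
    - {"grip":4,"tx":2,"ty":1.56,"tz":1.93,"ax":0,"ay":0,"az":0}
    - {"grip":4,"tx":2,"ty":1.56,"tz":1.93,"ax":0,"ay":0,"az":0}
    - {"grip":4,"tx":3,"ty":0,"tz":0,"ax":0,"ay":0,"az":0}
    - {"grip":4,"tx":3,"ty":0,"tz":0,"ax":0,"ay":0,"az":0}
    - {"grip":4,"tx":2,"ty":0,"tz":0,"ax":0,"ay":0,"az":0}
    - {"grip":4,"tx":0,"ty":0,"tz":0,"ax":0,"ay":0,"az":0}

```text
clock: 4.87
position: [0.6045, -0.1021, 0.1637]
ee_rot: [[-0.01, 0.133, 0.991], [0.002, 0.991, -0.133], [-1.0, 0.001, -0.01]]
ft_force: [-0.6, 0.2, -0.8]
finger_gap: 0.0401
```

```bash
python3 - <<'E'
from h import *
np.set_printoptions(precision=4,suppress=True)
s=status.state();print(s['clock'],s['position'],s['ee_rot'],s['finger_gap'],arm.tip_extent)
im=cap('wrist','w3.png');C=cam('wrist',s)
cv2.imwrite('pics/w3b.png',cv2.resize(im[:,:,::-1],None,fx=1.5,fy=1.5))
print(proj(C,[.6065,-.1025,.134]))
E
```

```text
4.8667 [ 0.6045 -0.1021  0.1637] [[-0.0098  0.1333  0.991 ]
 [ 0.0022  0.9911 -0.1333]
 [-0.9999  0.0009 -0.01  ]] 0.04012756247271222 0.014
[254.2027 242.5107]
```

View pics/w3b.png

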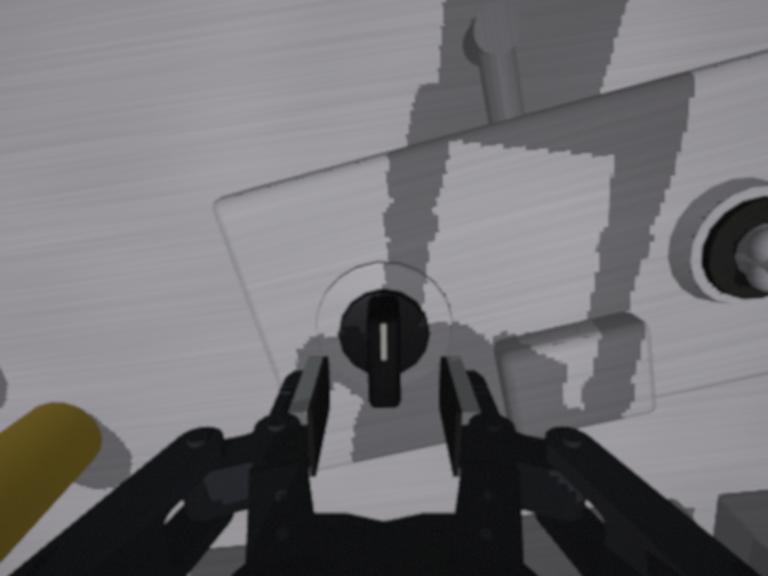

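Call:
step_arm:
  steps:
    - {"grip":4,"tx":2,"ty":0,"tz":0,"ax":0,"ay":0,"az":0}
    - {"grip":4,"tx":1.6,"ty":0,"tz":0,"ax":0,"ay":0,"az":0}
    - {"grip":4,"tx":0.8,"ty":0,"tz":0,"ax":0,"ay":0,"az":0}
    - {"grip":4,"tx":0,"ty":0,"tz":0,"ax":0,"ay":0,"az":0}
    - {"grip":4,"tx":0,"ty":0,"tz":0,"ax":0,"ay":0,"az":0}

```text
clock: 5.33
position: [0.6071, -0.1029, 0.1278]
ee_rot: [[0.001, 0.132, 0.991], [-0.0, 0.991, -0.132], [-1.0, -0.0, 0.001]]
ft_force: [0.8, -0.1, -0.0]
finger_gap: 0.0396
```

Call:
step_arm:
  steps:
    - {"grip":4,"tx":0.4,"ty":0,"tz":0,"ax":0,"ay":0,"az":0}
    - {"grip":0.5,"tx":0,"ty":0,"tz":0,"ax":0,"ay":0,"az":0}
    - {"grip":0.5,"tx":0,"ty":0,"tz":0,"ax":0,"ay":0,"az":0}
    - {"grip":0.5,"tx":0,"ty":0,"tz":0,"ax":0,"ay":0,"az":0}
    - {"grip":0.5,"tx":0,"ty":0,"tz":0,"ax":0,"ay":0,"az":0}
    - {"grip":0.5,"tx":0,"ty":0,"tz":0,"ax":0,"ay":0,"az":0}
    - {"grip":0.5,"tx":0,"ty":0,"tz":0,"ax":0,"ay":0,"az":0}
  force: 50

```text
clock: 5.92
position: [0.607, -0.1026, 0.1233]
ee_rot: [[0.001, 0.131, 0.991], [0.0, 0.991, -0.131], [-1.0, 0.0, 0.001]]
ft_force: [-1.1, 1.4, 4.8]
finger_gap: 0.0129
```

Call:
step_arm:
  steps:
    - {"grip":0.5,"tx":0,"ty":0,"tz":0,"ax":4.7,"ay":0,"az":0}
    - {"grip":0.5,"tx":0,"ty":0,"tz":0,"ax":4.7,"ay":0,"az":0}
    - {"grip":0.5,"tx":0,"ty":0,"tz":0,"ax":4.7,"ay":0,"az":0}
    - {"grip":0.5,"tx":0,"ty":0,"tz":0,"ax":4.7,"ay":0,"az":0}
    - {"grip":0.5,"tx":0,"ty":0,"tz":0,"ax":4.7,"ay":0,"az":0}
    - {"grip":0.5,"tx":0,"ty":0,"tz":0,"ax":4.7,"ay":0,"az":0}
    - {"grip":0.5,"tx":0,"ty":0,"tz":0,"ax":4.7,"ay":0,"az":0}
    - {"grip":0.5,"tx":0,"ty":0,"tz":0,"ax":4.7,"ay":0,"az":0}
    - {"grip":0.5,"tx":0,"ty":0,"tz":0,"ax":4.7,"ay":0,"az":0}
    - {"grip":0.5,"tx":0,"ty":0,"tz":0,"ax":4.7,"ay":0,"az":0}
    - {"grip":0.5,"tx":0,"ty":0,"tz":0,"ax":4.7,"ay":0,"az":0}
    - {"grip":0.5,"tx":0,"ty":0,"tz":0,"ax":4.7,"ay":0,"az":0}

```text
clock: 6.92
position: [0.6077, -0.1016, 0.1233]
ee_rot: [[0.003, 0.899, 0.437], [0.002, 0.437, -0.899], [-1.0, 0.003, -0.0]]
ft_force: [3.2, 4.8, 3.4]
finger_gap: 0.0132
```

```bash
python3 - <<'E'
from h import *
np.set_printoptions(precision=4,suppress=True)
s=status.state();print(s['clock'],s['position'],s['ee_rot'],s['finger_gap'],s['ft_force'],s['torque'],s['joint_positions'])
im=cap('wrist','w4.png')
cv2.imwrite('pics/w4b.png',cv2.resize(im[:,:,::-1],None,fx=1.5,fy=1.5))
E
```

```text
6.9167 [ 0.6077 -0.1016  0.1233] [[ 0.003   0.8995  0.437 ]
 [ 0.0016  0.437  -0.8995]
 [-1.      0.0034 -0.0001]] 0.013177161538579236 [3.2196 4.8414 3.3523] [ 0.7705 -0.302   0.0617] [-12.7212   8.1176  79.7536   0.1266  91.9799 -38.6285]
```

View pics/w4b.png

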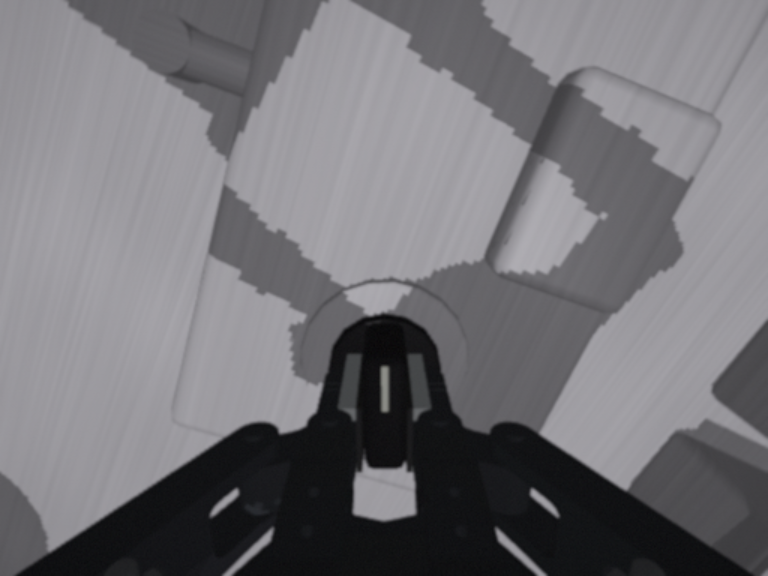

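Call:
step_arm:
  steps:
    - {"grip":4,"tx":0,"ty":0,"tz":0,"ax":0,"ay":0,"az":0}
    - {"grip":4,"tx":0,"ty":0,"tz":0,"ax":0,"ay":0,"az":0}
    - {"grip":4,"tx":0,"ty":0,"tz":0,"ax":0,"ay":0,"az":0}
    - {"grip":4,"tx":-1.5,"ty":0,"tz":0,"ax":0,"ay":0,"az":0}
    - {"grip":5,"tx":-3,"ty":0,"tz":0,"ax":0,"ay":0,"az":0}
    - {"grip":5,"tx":-3.5,"ty":0,"tz":0,"ax":0,"ay":0,"az":0}
    - {"grip":5,"tx":-3.5,"ty":0,"tz":0,"ax":0,"ay":0,"az":0}
    - {"grip":5,"tx":-3.0,"ty":0,"tz":0,"ax":0,"ay":0,"az":0}

```text
clock: 7.63
position: [0.6065, -0.1031, 0.2694]
ee_rot: [[0.001, 0.898, 0.44], [-0.001, 0.44, -0.898], [-1.0, 0.0, 0.001]]
ft_force: [0.8, -0.8, -0.1]
finger_gap: 0.05
```

```bash
python3 - <<'E'
from h import *
np.set_printoptions(precision=4,suppress=True)
s=status.state();print(s['clock'],s['position'],s['ee_rot'],s['finger_gap'],s['ft_force'])
im=cap('wrist','w5.png')
cv2.imwrite('pics/w5b.png',cv2.resize(im[:,:,::-1],None,fx=1.5,fy=1.5))
E
```

```text
7.6333 [ 0.6065 -0.1031  0.2694] [[ 0.0006  0.8982  0.4396]
 [-0.0006  0.4396 -0.8982]
 [-1.      0.0003  0.0008]] 0.05000294754961649 [ 0.8482 -0.7854 -0.0589]
```

View pics/w5b.png

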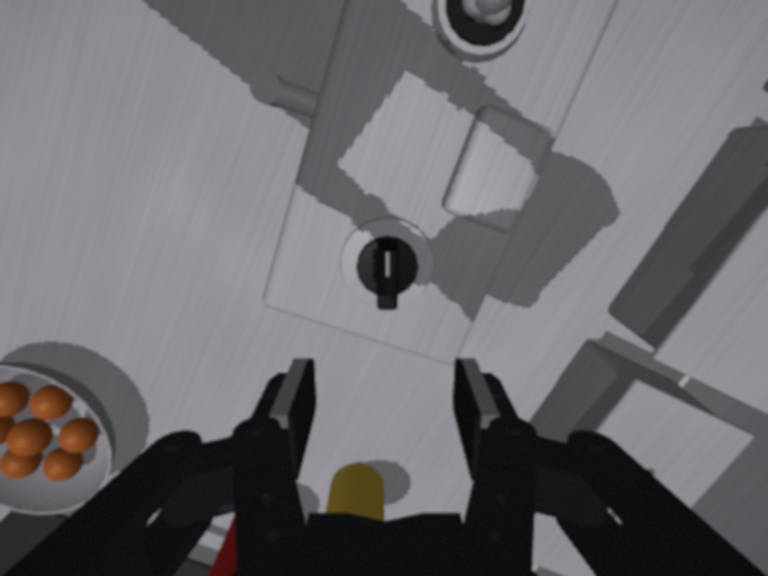

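Call:
step_arm:
  steps:
    - {"grip":5,"tx":0,"ty":0.1,"tz":-3.5,"ax":0,"ay":0,"az":0}
    - {"grip":5,"tx":0,"ty":0.1,"tz":-3.5,"ax":0,"ay":0,"az":0}
    - {"grip":5,"tx":0,"ty":0.1,"tz":-3.5,"ax":0,"ay":0,"az":0}
    - {"grip":5,"tx":0,"ty":0.1,"tz":-3.5,"ax":0,"ay":0,"az":0}
    - {"grip":5,"tx":0,"ty":0.1,"tz":-3.5,"ax":0,"ay":0,"az":0}
    - {"grip":5,"tx":0,"ty":0.2,"tz":-3.5,"ax":0,"ay":0,"az":0}
    - {"grip":5,"tx":0.5,"ty":0.2,"tz":-3.5,"ax":0,"ay":0,"az":0}
    - {"grip":5,"tx":1,"ty":0.2,"tz":-3.5,"ax":0,"ay":0,"az":0}
    - {"grip":5,"tx":1.5,"ty":0.2,"tz":-3.5,"ax":0,"ay":0,"az":0}
    - {"grip":5,"tx":2,"ty":0.2,"tz":-3.0,"ax":0,"ay":0,"az":0}
    - {"grip":5,"tx":2,"ty":0,"tz":-2.0,"ax":0,"ay":0,"az":0}
    - {"grip":5,"tx":0,"ty":0,"tz":0,"ax":0,"ay":0,"az":0}

```text
clock: 8.68
position: [0.4565, 0.2339, 0.1919]
ee_rot: [[-0.008, 0.896, 0.444], [-0.002, 0.444, -0.896], [-1.0, -0.008, -0.002]]
ft_force: [0.0, -0.2, -1.3]
finger_gap: 0.0503
```

```bash
python3 - <<'E'
from h import *
np.set_printoptions(precision=4,suppress=True)
s=status.state();print(s['clock'],s['position'],s['ee_rot'],s['finger_gap'],s['ft_force'])
im=cap('wrist','w6.png');C=cam('wrist',s)
cv2.imwrite('pics/w6b.png',cv2.resize(im[:,:,::-1],None,fx=1.5,fy=1.5))
print(proj(C,[.4565,.2385,.049]))
for r in spotter.mark_of('wrist','cap_grip'): print(r, atz(C,r['location'],.049))
E
```

```text
8.6833 [0.4565 0.2339 0.1919] [[-0.0077  0.8962  0.4436]
 [-0.002   0.4436 -0.8962]
 [-1.     -0.0077 -0.0016]] 0.050264913728677404 [ 0.0446 -0.2474 -1.3216]
[259.0171 181.3207]
{'location': [169.2, 156.0], 'score': 0.77} [0.3695 0.2231 0.049 ]
{'location': [203.1, 249.6], 'score': 0.67} [0.4371 0.1456 0.049 ]
{'location': [260.6, 180.2], 'score': 0.63} [0.4574 0.2402 0.049 ]
```

View pics/w6b.png

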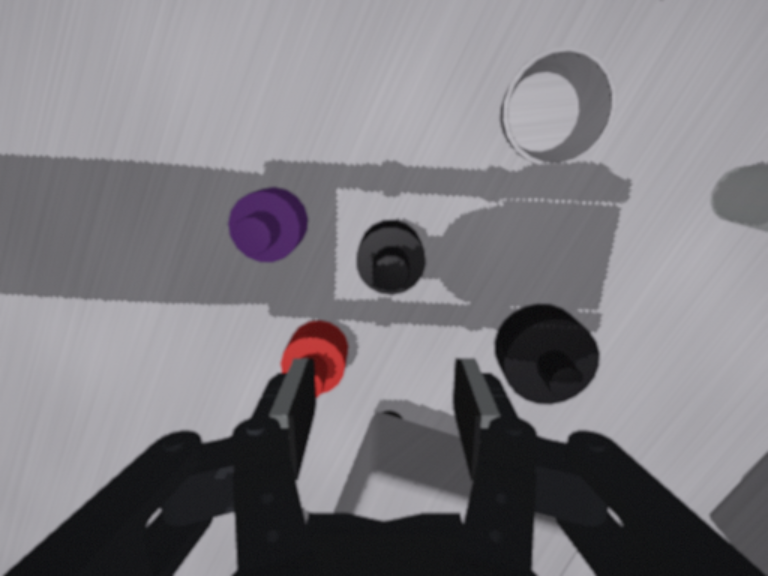

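The narrow black cap is at (391,257) in the enlarged wrist view, between purple (268,225), red (315,357) and the wide black one (547,354). Its skirt is clearly narrower than the wide cap's.

```bash
python3 - <<'E'
import cv2
a=cv2.imread('pics/w6.png')[140:205,225:295]
cv2.imwrite('pics/w6c.png',cv2.convertScaleAbs(cv2.resize(a,None,fx=8,fy=8,interpolation=2),alpha=2.5))
E
```

```text
(no output)
```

View pics/w6c.png

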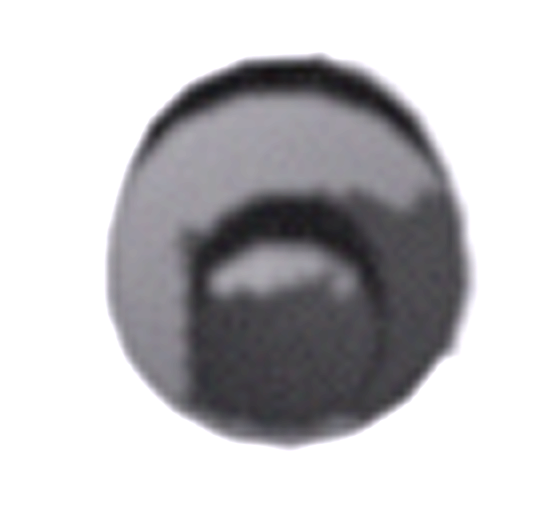

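```bash
python3 - <<'E'
from h import *
np.set_printoptions(precision=4,suppress=True)
s=status.state();C=cam('wrist',s);print(s['position'],s['ee_rot'][:,1])
f=lambda x,y:((x+.5)/8-.5+225,(y+.5)/8-.5+140)
print(atz(C,f(289,266),.035),atz(C,f(292,333),.063))
E
```

```text
[0.4591 0.2316 0.1961] [ 0.8974  0.4412 -0.0025]
[0.4599 0.2405 0.035 ] [0.4602 0.2398 0.063 ]
```

```bash
python3 - <<'E'
from h import *
np.set_printoptions(precision=4,suppress=True)
s=status.state();im=cap('wrist','w7.png');C=cam('wrist',s);print(s['clock'],s['position'],s['ee_rot'])
print(status.state()['position'])
a=im[140:205,225:295,::-1]
cv2.imwrite('pics/w7c.png',cv2.convertScaleAbs(cv2.resize(a,None,fx=8,fy=8,interpolation=2),alpha=2.5))
f=lambda x,y:((x+.5)/8-.5+225,(y+.5)/8-.5+140)
print(proj(C,[.4565,.2385,.049]))
# dark blob bbox
g=im.max(2);m=(g<75).astype(np.uint8);n,l,st,c=cv2.connectedComponentsWithStats(m)
for i in range(1,n):
    if st[i,4]>300: print(st[i],c[i])
E
```

```text
8.7833 [0.4591 0.2316 0.1961] [[-0.002   0.8974  0.4412]
 [-0.0017  0.4412 -0.8974]
 [-1.     -0.0025  0.0006]]
[0.4599 0.2312 0.1974]
[256.8786 176.6912]
[ 237  143   45   48 1689] [258.4364 166.8052]
[ 328  198   68   65 3392] [360.8134 230.1409]
[    3   238   509   146 31923] [256.3135 337.7024]
```

View pics/w7c.png

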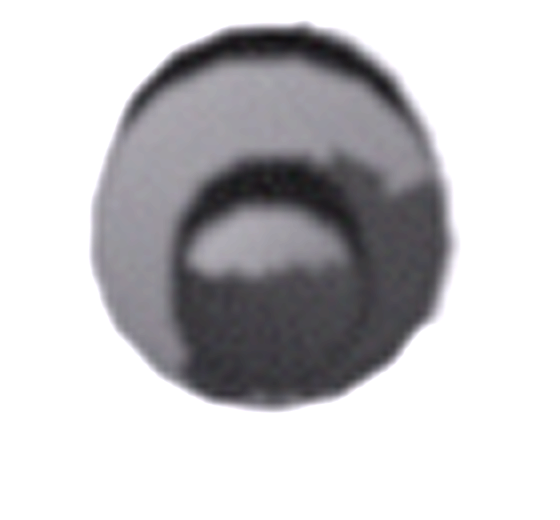

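```bash
python3 - <<'E'
from h import *
np.set_printoptions(precision=4,suppress=True)
s=status.state();s=dict(s);print(s['clock'],s['position'])
s['position']=np.array([.4591,.2316,.1961]);s['ee_rot']=np.array([[-.002,.8974,.4412],[-.0017,.4412,-.8974],[-1,-.0025,.0006]])
C=cam('wrist',s)
f=lambda x,y:((x+.5)/8-.5+225,(y+.5)/8-.5+140)
c=(atz(C,f(272,232),.035)+atz(C,f(271,295),.063))/2
print(atz(C,f(272,232),.035),atz(C,f(271,295),.063))
st=status.state();d=c-st['position'];print(st['position'],st['ee_rot'].T@d*100, st['joint_positions'])
E
```

```text
8.8333 [0.4599 0.2312 0.1974]
[0.456  0.2435 0.035 ] [0.456  0.2428 0.063 ]
[0.4599 0.2312 0.1974] [14.8377  0.1807 -1.2532] [22.9309 -8.1983 88.548  -0.0456 99.6641 -3.1776]
```

Call:
step_arm:
  steps:
    - {"grip":4.5,"tx":2.5,"ty":0.1,"tz":-0.6,"ax":0,"ay":0,"az":0}
    - {"grip":4.5,"tx":3,"ty":0.1,"tz":-0.6,"ax":0,"ay":0,"az":0}
    - {"grip":4.5,"tx":3,"ty":0,"tz":0,"ax":0,"ay":0,"az":0}
    - {"grip":4.5,"tx":1.5,"ty":0,"tz":0,"ax":0,"ay":0,"az":0}
    - {"grip":4.5,"tx":0,"ty":0,"tz":0,"ax":0,"ay":0,"az":0}
    - {"grip":4.5,"tx":0,"ty":0,"tz":0,"ax":0,"ay":0,"az":0}

```text
clock: 9.33
position: [0.457, 0.2423, 0.098]
ee_rot: [[0.0, 0.899, 0.438], [-0.0, 0.438, -0.899], [-1.0, 0.0, 0.0]]
ft_force: [0.1, -0.2, 0.0]
finger_gap: 0.045
```

```bash
python3 - <<'E'
from h import *
np.set_printoptions(precision=4,suppress=True)
s=status.state();print(s['clock'],s['position'],s['ee_rot'],s['finger_gap'],s['ft_force'])
im=cap('wrist','w8.png');C=cam('wrist',s);print(status.state()['position'])
print(proj(C,[.456,.243,.063])*1.5,proj(C,s['position']+s['ee_rot'][:,0]*(s['position'][2]-.063))*1.5)
cv2.imwrite('pics/w8b.png',cv2.convertScaleAbs(cv2.resize(im[:,:,::-1],None,fx=1.5,fy=1.5),alpha=1.8))
E
```

```text
9.3333 [0.457  0.2423 0.098 ] [[ 0.0002  0.8989  0.4381]
 [-0.0003  0.4381 -0.8989]
 [-1.      0.0001  0.0004]] 0.045017873324047504 [ 0.1182 -0.2174  0.0163]
[0.4576 0.2428 0.0993]
[382.059  351.6728] [383.5458 353.9716]
```

View pics/w8b.png

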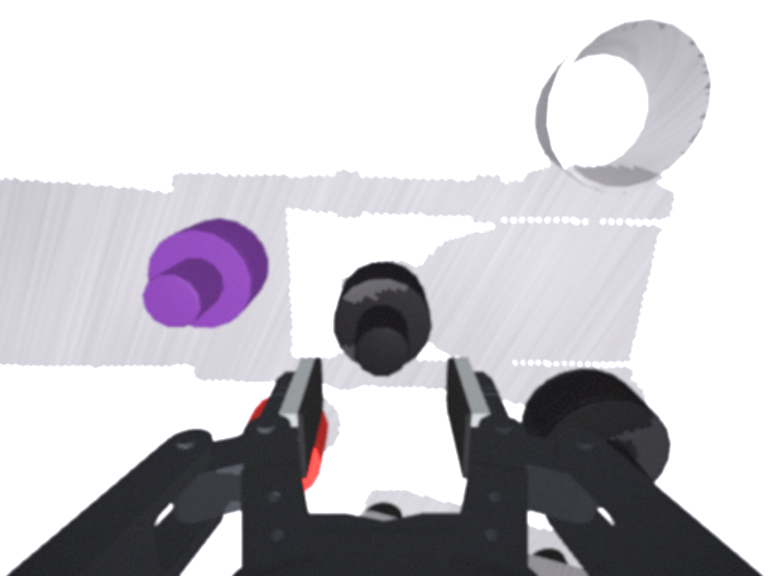

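Call:
step_arm:
  steps:
    - {"grip":4.5,"tx":2,"ty":-0.1,"tz":0,"ax":0,"ay":0,"az":0}
    - {"grip":4.5,"tx":1.8,"ty":0,"tz":0,"ax":0,"ay":0,"az":0}
    - {"grip":4.5,"tx":0.8,"ty":0,"tz":0,"ax":0,"ay":0,"az":0}
    - {"grip":4.5,"tx":0,"ty":0,"tz":0,"ax":0,"ay":0,"az":0}
    - {"grip":4.5,"tx":0,"ty":0,"tz":0,"ax":0,"ay":0,"az":0}
    - {"grip":4.5,"tx":0,"ty":0,"tz":0,"ax":0,"ay":0,"az":0}

```text
clock: 9.88
position: [0.4564, 0.2432, 0.0533]
ee_rot: [[0.003, 0.898, 0.439], [0.001, 0.439, -0.898], [-1.0, 0.003, 0.0]]
ft_force: [0.5, 0.7, 0.8]
finger_gap: 0.045
```

Call:
step_arm:
  steps:
    - {"grip":1,"tx":0,"ty":0,"tz":0,"ax":0,"ay":0,"az":0}
    - {"grip":1,"tx":0,"ty":0,"tz":0,"ax":0,"ay":0,"az":0}
    - {"grip":1,"tx":0,"ty":0,"tz":0,"ax":0,"ay":0,"az":0}
    - {"grip":1,"tx":0,"ty":0,"tz":0,"ax":0,"ay":0,"az":0}
    - {"grip":1,"tx":0,"ty":0,"tz":0,"ax":0,"ay":0,"az":0}
    - {"grip":1,"tx":0,"ty":0,"tz":0,"ax":0,"ay":0,"az":0}
  force: 80

```text
clock: 10.38
position: [0.456, 0.2432, 0.0529]
ee_rot: [[0.002, 0.898, 0.44], [0.001, 0.44, -0.898], [-1.0, 0.002, 0.0]]
ft_force: [-0.7, -1.3, 6.3]
finger_gap: 0.0214
```

```bash
python3 - <<'E'
from h import *
np.set_printoptions(precision=4,suppress=True)
s=status.state();print(s['clock'],s['position'],s['ee_rot'],s['finger_gap'],s['ft_force'])
im=cap('wrist','w9.png')
cv2.imwrite('pics/w9b.png',cv2.convertScaleAbs(cv2.resize(im[:,:,::-1],None,fx=1.5,fy=1.5),alpha=1.6))
E
```

```text
10.3833 [0.456  0.2432 0.0529] [[ 0.0022  0.8982  0.4397]
 [ 0.0009  0.4397 -0.8982]
 [-1.      0.0023  0.0001]] 0.021403941205372964 [-0.6505 -1.2836  6.3122]
```

View pics/w9b.png

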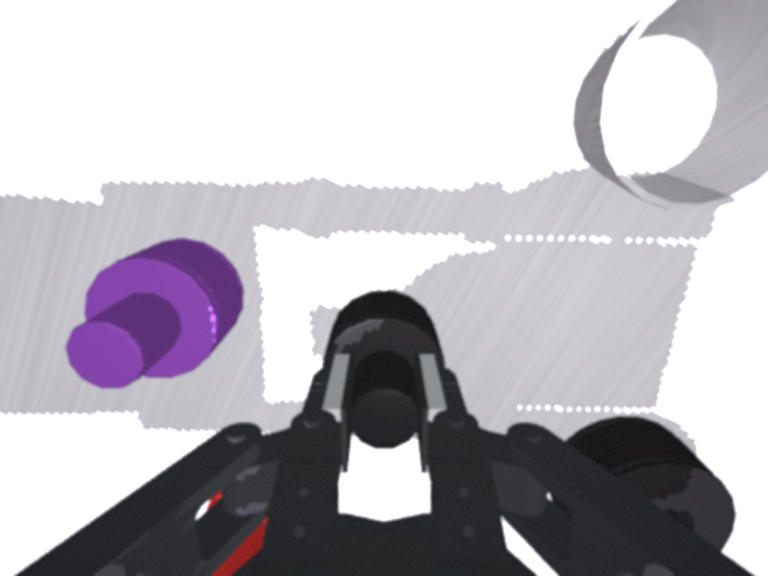

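Call:
step_arm:
  steps:
    - {"grip":1,"tx":-1,"ty":0,"tz":0,"ax":0,"ay":0,"az":0}
    - {"grip":1,"tx":-2.5,"ty":0,"tz":0,"ax":0,"ay":0,"az":0}
    - {"grip":1,"tx":-3.5,"ty":0,"tz":0,"ax":0,"ay":0,"az":0}
    - {"grip":1,"tx":-3.5,"ty":0,"tz":0,"ax":0,"ay":0,"az":0}
    - {"grip":1,"tx":-3.5,"ty":0,"tz":0,"ax":0,"ay":0,"az":0}
    - {"grip":1,"tx":-2.5,"ty":0,"tz":1,"ax":0,"ay":0,"az":0}
    - {"grip":1,"tx":-1,"ty":0.5,"tz":2.5,"ax":0,"ay":0,"az":0}
    - {"grip":1,"tx":0,"ty":0.5,"tz":3,"ax":0,"ay":0,"az":0}
    - {"grip":1,"tx":0,"ty":0.5,"tz":3,"ax":0,"ay":0,"az":0}
    - {"grip":1,"tx":0,"ty":0.5,"tz":2.5,"ax":0,"ay":0,"az":0}
    - {"grip":1,"tx":0,"ty":0.2,"tz":1,"ax":0,"ay":0,"az":0}
    - {"grip":1,"tx":0,"ty":0,"tz":0,"ax":0,"ay":0,"az":0}

```text
clock: 11.43
position: [0.533, 0.1341, 0.2261]
ee_rot: [[-0.001, 0.899, 0.437], [-0.001, 0.437, -0.899], [-1.0, -0.001, 0.0]]
ft_force: [-0.1, 0.1, -0.2]
finger_gap: 0.0217
```

```bash
python3 - <<'E'
from h import *
np.set_printoptions(precision=4,suppress=True)
s=status.state();print(s['clock'],s['position'],s['ee_rot'],s['finger_gap'],s['ft_force'])
im=cap('wrist','w10.png');C=cam('wrist',s);print(status.state()['position'])
cv2.imwrite('pics/w10b.png',cv2.convertScaleAbs(cv2.resize(im[:,:,::-1],None,fx=1.5,fy=1.5),alpha=1.6))
print(proj(C,[.589,.0655,.133])*1.5,proj(C,[.589,.0655,.108])*1.5)
for r in spotter.mark_of('wrist','port_seat'): print(r, atz(C,r['location'],.108))
im=cap('top','t10.png');cv2.imwrite('pics/t10b.png',cv2.resize(im[100:280,140:380,::-1],None,fx=3,fy=3))
E
```

```text
11.4333 [0.533  0.1341 0.2261] [[-0.0006  0.8995  0.437 ]
 [-0.0005  0.437  -0.8995]
 [-1.     -0.0008  0.0002]] 0.021691577907505886 [-0.0939  0.0647 -0.1873]
[0.5323 0.1354 0.2262]
[417.7948 438.5871] [415.0084 414.1396]
{'location': [256.4, 264.8], 'score': 0.25} [0.5654 0.0683 0.108 ]
```

View pics/w10b.png

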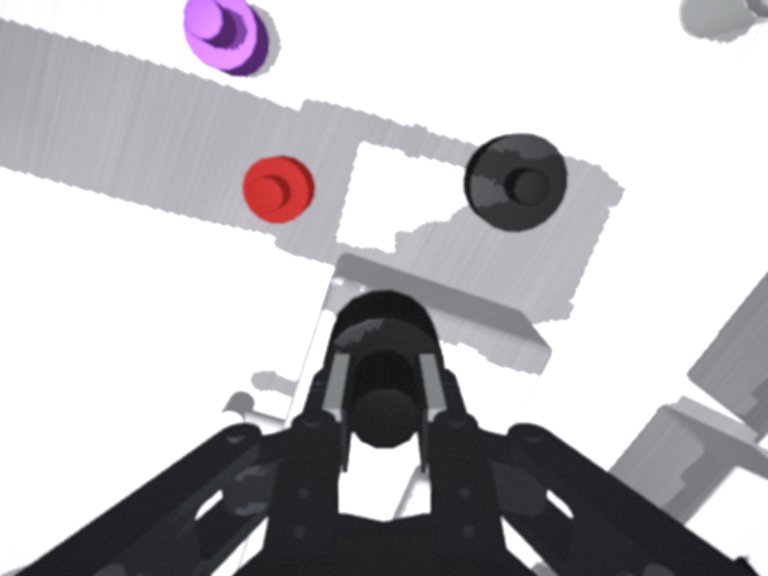

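View pics/t10b.png

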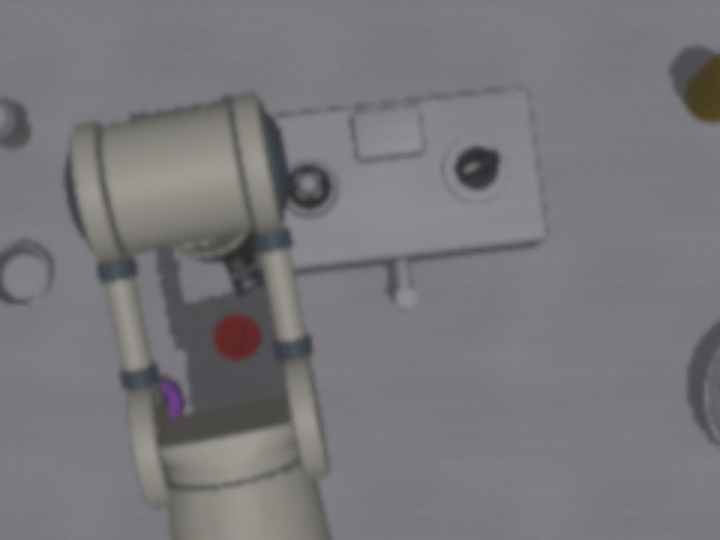

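```bash
python3 - <<'E'
from h import *
np.set_printoptions(precision=4,suppress=True)
c=optics.calibration('wrist');M=np.linalg.inv(np.array(c['mount']))
def pt(p):
    q=M[:3,:3]@np.array(p)+M[:3,3];return (np.array([c['fx']*q[0]/q[2]+c['cx'],c['fy']*q[1]/q[2]+c['cy']])*1.5).round(1)
top=-.0101;sk=.0179;rim=.0529
for dz in (-.004,0,.004):
    print(dz,'griptop near/far',pt([top,0,dz+.012]),pt([top,0,dz-.012]),'sides',pt([top,.012,dz]),'skirt far',pt([sk,0,dz-.024]),'rim far',pt([rim,0,dz-.024]),'skirt sides',pt([sk,.024,dz]),pt([sk,-.024,dz]))
s=status.state();print(s['position'],s['ee_rot'].T@(np.array([.589,.0655,.226])-s['position'])*100,s['clock'])
a=cv2.imread('pics/w10.png')[180:310,200:310];cv2.imwrite('pics/w10c.png',cv2.convertScaleAbs(cv2.resize(a,None,fx=4.5,fy=4.5,interpolation=2),alpha=3))
E
```

```text
-0.004 griptop near/far [383.5 440.8] [383.3 374.4] sides [421.9 408.5] skirt far [383.4 305. ] rim far [383.4 276.5] skirt sides [447.8 365.2] [319.2 365.3]
0 griptop near/far [383.5 451.1] [383.4 386. ] sides [421.5 419.4] skirt far [383.4 315.4] rim far [383.5 285.3] skirt sides [447.3 374.7] [319.7 374.8]
0.004 griptop near/far [383.5 461.3] [383.4 397.4] sides [421.2 430.2] skirt far [383.4 325.7] rim far [383.5 294. ] skirt sides [446.9 384. ] [320.2 384.2]
[0.5317 0.1367 0.2263] [0.0267 2.0147 8.9154] 11.5833
```

View pics/w10c.png

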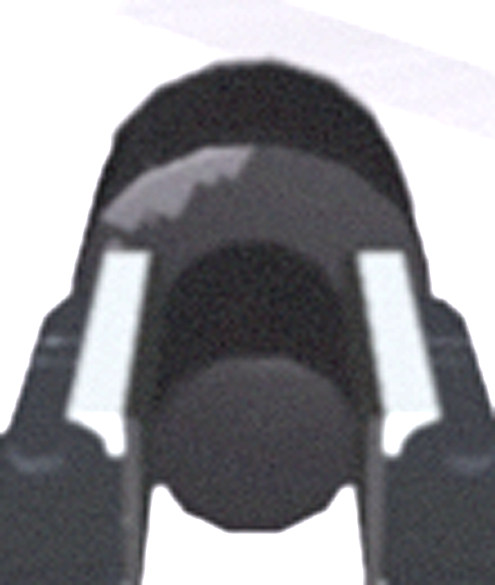

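Call:
step_arm:
  steps:
    - {"grip":1,"tx":0,"ty":0.5,"tz":2,"ax":0,"ay":0,"az":0}
    - {"grip":1,"tx":0,"ty":0.5,"tz":2.5,"ax":0,"ay":0,"az":0}
    - {"grip":1,"tx":0,"ty":0.5,"tz":2.5,"ax":0,"ay":0,"az":0}
    - {"grip":1,"tx":0.5,"ty":0.5,"tz":1.85,"ax":0,"ay":0,"az":0}
    - {"grip":1,"tx":1.5,"ty":0,"tz":0,"ax":0,"ay":0,"az":0}
    - {"grip":1,"tx":1,"ty":0,"tz":0,"ax":0,"ay":0,"az":0}
    - {"grip":1,"tx":0,"ty":0,"tz":0,"ax":0,"ay":0,"az":0}
    - {"grip":1,"tx":0,"ty":0,"tz":0,"ax":0,"ay":0,"az":0}
    - {"grip":1,"tx":0,"ty":0,"tz":0,"ax":0,"ay":0,"az":0}

```text
clock: 12.33
position: [0.5888, 0.0662, 0.1971]
ee_rot: [[0.001, 0.897, 0.441], [0.0, 0.441, -0.897], [-1.0, 0.001, 0.0]]
ft_force: [0.1, 0.3, -1.2]
finger_gap: 0.0216
```

```bash
python3 - <<'E'
from h import *
np.set_printoptions(precision=4,suppress=True)
s=status.state();print(s['clock'],s['position'],s['ee_rot'],s['finger_gap'],s['ft_force'])
im=cap('scene','s11.png');C=cam('scene')
x0,y0=200,170;cv2.imwrite('pics/s11c.png',cv2.convertScaleAbs(cv2.resize(im[y0:y0+80,x0:x0+100,::-1],None,fx=7,fy=7,interpolation=2),alpha=1.5))
f=lambda X:((proj(C,X)-[x0,y0]+.5)*7).round()
p=s['position']
print('stud base,tip',f([.589,.0655,.108]),f([.589,.0655,.133]),'rim centre',f([p[0],p[1],p[2]-.0529]),'grip top',f([p[0],p[1],p[2]+.01]))
E
```

```text
12.3333 [0.5888 0.0662 0.1971] [[ 0.0007  0.8975  0.441 ]
 [ 0.0002  0.441  -0.8975]
 [-1.      0.0007  0.0001]] 0.02158041797381703 [ 0.0859  0.3247 -1.2037]
stud base,tip [347. 347.] [346. 311.] rim centre [347. 296.] grip top [344. 199.]
```

View pics/s11c.png

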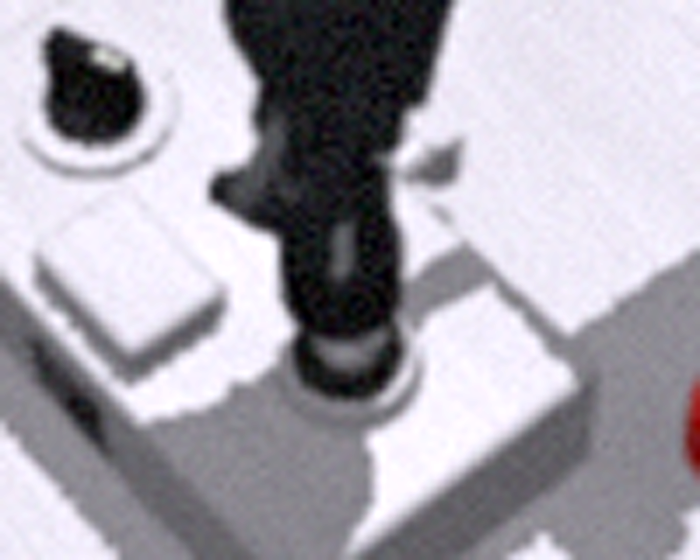

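Call:
step_arm:
  steps:
    - {"grip":1,"tx":0.6,"ty":0,"tz":0,"ax":0,"ay":0,"az":0}
    - {"grip":1,"tx":0.5,"ty":0,"tz":0,"ax":0,"ay":0,"az":0}
    - {"grip":1,"tx":0.4,"ty":0,"tz":0,"ax":0,"ay":0,"az":0}
    - {"grip":1,"tx":0,"ty":0,"tz":0,"ax":0,"ay":0,"az":0}
    - {"grip":1,"tx":0,"ty":0,"tz":0,"ax":0,"ay":0,"az":0}

```text
clock: 12.8
position: [0.5889, 0.0652, 0.1808]
ee_rot: [[-0.001, 0.898, 0.44], [0.0, 0.44, -0.898], [-1.0, -0.001, -0.001]]
ft_force: [-0.3, -0.0, -0.9]
finger_gap: 0.0216
```

Call:
step_arm:
  steps:
    - {"grip":1,"tx":0.2,"ty":0,"tz":0,"ax":0,"ay":0,"az":0}
    - {"grip":1,"tx":0.2,"ty":0,"tz":0,"ax":0,"ay":0,"az":0}
    - {"grip":1,"tx":0.1,"ty":0,"tz":0,"ax":0,"ay":0,"az":0}
    - {"grip":1,"tx":0,"ty":0,"tz":0,"ax":0,"ay":0,"az":0}
    - {"grip":1,"tx":0,"ty":0,"tz":0,"ax":0,"ay":0,"az":0}

```text
clock: 13.22
position: [0.5892, 0.0659, 0.1772]
ee_rot: [[0.001, 0.898, 0.44], [0.002, 0.44, -0.898], [-1.0, 0.002, -0.001]]
ft_force: [-1.3, 3.7, 4.3]
finger_gap: 0.0216
```

Call:
step_arm:
  steps:
    - {"grip":1,"tx":0.1,"ty":0.03,"tz":-0.06,"ax":0,"ay":0,"az":0}
    - {"grip":1,"tx":0.1,"ty":0,"tz":0,"ax":0,"ay":0,"az":0}
    - {"grip":1,"tx":0,"ty":0,"tz":0,"ax":0,"ay":0,"az":0}
    - {"grip":1,"tx":0,"ty":0,"tz":0,"ax":0,"ay":0,"az":0}
  force: 100

```text
clock: 13.55
position: [0.5894, 0.0663, 0.1761]
ee_rot: [[0.002, 0.898, 0.44], [0.001, 0.44, -0.898], [-1.0, 0.002, 0.0]]
ft_force: [-2.4, 3.1, 8.5]
finger_gap: 0.0209
```

Call:
step_arm:
  steps:
    - {"grip":1,"tx":0.1,"ty":0,"tz":-0.05,"ax":0,"ay":0,"az":0}
    - {"grip":1,"tx":0.1,"ty":0,"tz":0,"ax":0,"ay":0,"az":0}
    - {"grip":1,"tx":0.1,"ty":0,"tz":0,"ax":0,"ay":0,"az":0}
    - {"grip":1,"tx":0,"ty":0,"tz":0,"ax":0,"ay":0,"az":0}
    - {"grip":1,"tx":0,"ty":0,"tz":0,"ax":0,"ay":0,"az":0}

```text
clock: 13.97
position: [0.5893, 0.0667, 0.1736]
ee_rot: [[0.003, 0.898, 0.44], [0.001, 0.44, -0.898], [-1.0, 0.003, 0.001]]
ft_force: [-3.0, 2.9, 9.7]
finger_gap: 0.0212
```

Call:
step_arm:
  steps:
    - {"grip":1,"tx":0.1,"ty":-0.02,"tz":-0.05,"ax":0,"ay":0,"az":0}
    - {"grip":1,"tx":0.1,"ty":0,"tz":0,"ax":0,"ay":0,"az":0}
    - {"grip":1,"tx":0.1,"ty":0,"tz":0,"ax":0,"ay":0,"az":0}
    - {"grip":1,"tx":0.1,"ty":0,"tz":0,"ax":0,"ay":0,"az":0}
    - {"grip":1,"tx":0,"ty":0,"tz":0,"ax":0,"ay":0,"az":0}
    - {"grip":1,"tx":0,"ty":0,"tz":0,"ax":0,"ay":0,"az":0}

```text
clock: 14.47
position: [0.5881, 0.067, 0.165]
ee_rot: [[-0.003, 0.898, 0.44], [0.001, 0.44, -0.898], [-1.0, -0.002, -0.002]]
ft_force: [1.4, 5.4, -7.0]
finger_gap: 0.0213
```

Call:
step_arm:
  steps:
    - {"grip":1,"tx":0.2,"ty":0.03,"tz":-0.08,"ax":0,"ay":0,"az":0}
    - {"grip":1,"tx":0.1,"ty":0,"tz":0,"ax":0,"ay":0,"az":0}
    - {"grip":1,"tx":0.1,"ty":0,"tz":0,"ax":0,"ay":0,"az":0}
    - {"grip":1,"tx":0,"ty":0,"tz":0,"ax":0,"ay":0,"az":0}
    - {"grip":1,"tx":0,"ty":0,"tz":0,"ax":0,"ay":0,"az":0}

```text
clock: 14.88
position: [0.5882, 0.0671, 0.1627]
ee_rot: [[-0.001, 0.898, 0.439], [-0.001, 0.439, -0.898], [-1.0, -0.001, -0.0]]
ft_force: [0.3, 2.4, -5.5]
finger_gap: 0.0216
```

Call:
step_arm:
  steps:
    - {"grip":1,"tx":0.15,"ty":0,"tz":-0.03,"ax":0,"ay":0,"az":0}
    - {"grip":1,"tx":0.15,"ty":0,"tz":0,"ax":0,"ay":0,"az":0}
    - {"grip":1,"tx":0.15,"ty":0,"tz":0,"ax":0,"ay":0,"az":0}
    - {"grip":1,"tx":0.15,"ty":0,"tz":0,"ax":0,"ay":0,"az":0}
    - {"grip":1,"tx":0,"ty":0,"tz":0,"ax":0,"ay":0,"az":0}
    - {"grip":1,"tx":0,"ty":0,"tz":0,"ax":0,"ay":0,"az":0}

```text
clock: 15.38
position: [0.5887, 0.0672, 0.159]
ee_rot: [[0.002, 0.898, 0.439], [-0.001, 0.439, -0.898], [-1.0, 0.002, 0.002]]
ft_force: [-2.4, -1.8, 5.0]
finger_gap: 0.021
```

Call:
step_arm:
  steps:
    - {"grip":1,"tx":0.1,"ty":0,"tz":0,"ax":0,"ay":0,"az":0}
    - {"grip":1,"tx":0.1,"ty":0,"tz":0,"ax":0,"ay":0,"az":0}
    - {"grip":1,"tx":0.1,"ty":0,"tz":0,"ax":0,"ay":0,"az":0}
    - {"grip":1,"tx":0,"ty":0,"tz":0,"ax":0,"ay":0,"az":0}
    - {"grip":1,"tx":0,"ty":0,"tz":0,"ax":0,"ay":0,"az":0}

```text
clock: 15.8
position: [0.5888, 0.0671, 0.1574]
ee_rot: [[0.003, 0.898, 0.439], [-0.001, 0.439, -0.898], [-1.0, 0.003, 0.002]]
ft_force: [-3.9, -0.5, 9.5]
finger_gap: 0.0212
```

Call:
step_arm:
  steps:
    - {"grip":1,"tx":0.1,"ty":-0.03,"tz":0,"ax":0,"ay":0,"az":0}
    - {"grip":1,"tx":0.1,"ty":0,"tz":0,"ax":0,"ay":0,"az":0}
    - {"grip":1,"tx":0.1,"ty":0,"tz":0,"ax":0,"ay":0,"az":0}
    - {"grip":1,"tx":0,"ty":0,"tz":0,"ax":0,"ay":0,"az":0}
    - {"grip":1,"tx":0,"ty":0,"tz":0,"ax":0,"ay":0,"az":0}
    - {"grip":1,"tx":0,"ty":0,"tz":0,"ax":0,"ay":0,"az":0}

```text
clock: 16.3
position: [0.5887, 0.067, 0.1567]
ee_rot: [[0.006, 0.898, 0.439], [-0.001, 0.439, -0.898], [-1.0, 0.005, 0.003]]
ft_force: [-8.0, -1.3, 18.5]
finger_gap: 0.0207
```

Call:
step_arm:
  steps:
    - {"grip":1,"tx":0,"ty":-0.09,"tz":-0.04,"ax":0,"ay":0,"az":0}
    - {"grip":1,"tx":0.05,"ty":0,"tz":0,"ax":0,"ay":0,"az":0}
    - {"grip":1,"tx":0,"ty":0,"tz":0,"ax":0,"ay":0,"az":0}
    - {"grip":1,"tx":0,"ty":0,"tz":0,"ax":0,"ay":0,"az":0}

```text
clock: 16.63
position: [0.5885, 0.067, 0.1567]
ee_rot: [[0.008, 0.898, 0.439], [-0.001, 0.439, -0.898], [-1.0, 0.007, 0.004]]
ft_force: [-4.1, -1.7, 17.6]
finger_gap: 0.0208
```

```bash
python3 - <<'E'
from h import *
np.set_printoptions(precision=4,suppress=True)
im=cap('scene','s12.png');C=cam('scene')
w=cap('wrist','w12.png')
s=status.state();print(s['clock'],s['position'],s['ee_rot'][:,0],s['finger_gap'],s['ft_force'],s['qd'])
x0,y0=170,150;cv2.imwrite('pics/s12c.png',cv2.convertScaleAbs(cv2.resize(im[y0:y0+110,x0:x0+150,::-1],None,fx=5,fy=5,interpolation=2),alpha=1.5))
cv2.imwrite('pics/w12b.png',cv2.convertScaleAbs(cv2.resize(w[:,:,::-1],None,fx=1.5,fy=1.5),alpha=1.6))
E
```

```text
16.7333 [0.5885 0.067  0.1567] [ 0.0081 -0.0006 -1.    ] 0.021326585220046365 [-4.0189 -1.899  17.6476] [ 0.0242 -0.0054  0.0573  0.1111  0.0699 -0.0805]
```

View pics/s12c.png

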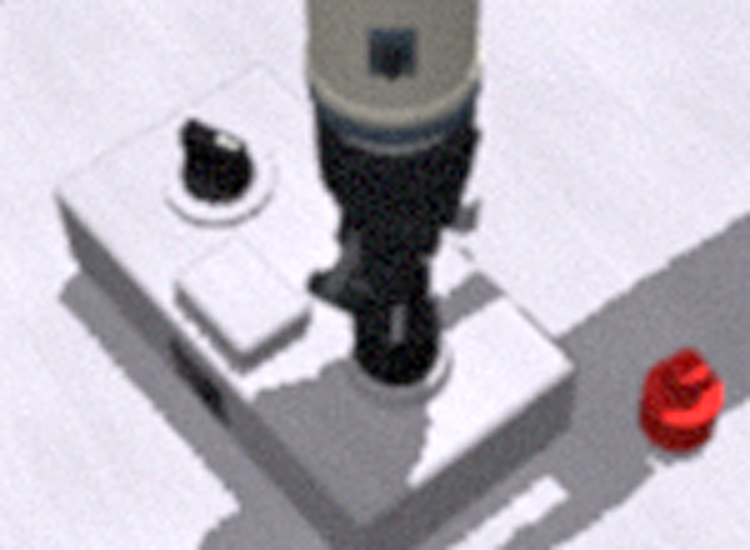

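View pics/w12b.png

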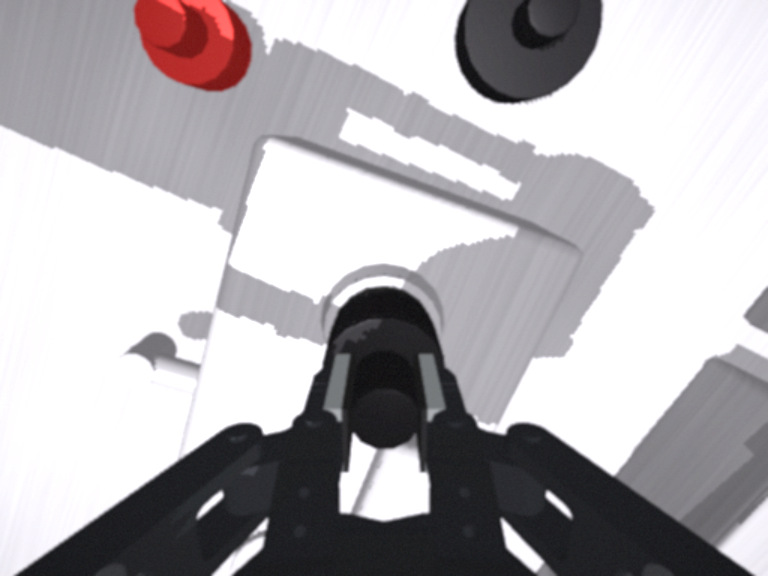

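The cap covers the seal with no gap (wrist view (385,300)). The knob is still turned closed, and the red and wide caps haven't moved. TCP height is 0.1567 m, against 0.1609 m for a cap just resting on the free seal, so the seal is squeezed about 4 mm at a steady 17.6 N. I'm handing in now.

```bash
python3 -c "
from h import *
print(finish_job()); s=status.state(); print(s['clock'],s['position'],s['ft_force'])"
```

```text
the job is handed in; nothing more can be done
None
the job is handed in; nothing more can be done
```

The sauce pump is closed up: the knob is shut, and the narrower black cap is clicked on and still held pressed against the seal. I handed the job in at 16.7 s, well inside the 56 s limit.

- **Knob:** I turned it about 56° clockwise to roughly 1.22 rad, past the click, then let go. The wrist, top and scene pictures taken afterwards show it staying closed.
- **Cap:** The push rose to about 10 N at the lugs, then switched to a pull of about 7 N, which is the click. After that I pressed it down onto the seal.
- **Final press:** The tool ended about 4.2 mm below the height for a cap resting on the free seal, so the seal is fully squeezed. The arm was holding steadily at about 17.6 N, with a small sideways load of about 4 N.
- **Other things on the counter:** The red, purple and wide black caps looked unmoved in the later pictures. I did not re-measure the rest of the counter one by one.

**Failed or disagreed:**
- My first three move calls were refused because every row needs all its values.
- The networks' port and cap points from the fixed cameras were up to about 10 mm off. I measured the knob, stud and cap from the wrist pictures instead.

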